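# Pass a casting through the check flap with the clamped pusher

### The job

Loosen the clamp knob to free the pusher, then push the pusher by its upright handle as far as it goes so that the rectangular housing casting slides along the lane and right through the swinging flap. Then draw the pusher fully back, so that the flap falls shut behind the housing, and let go. Keep the housing flat in its lane and leave the other things on the table where they are.

Things in the scene. Friction and masses are not known exactly. Their poses are not given: they have to be found in the camera images.
- check_gate: Fixed transfer lane: aluminium plate 100 x 480 x 8 mm on 5 mm feet, two steel guide rails (64 mm apart, tops 33 mm above the table), two grey posts (79 mm high, x = -45 and 45 mm, y = 0) carrying the flap. Origin under the flap, 5 mm above the table; y runs along the lane in the pushing direction (from -290, infeed, to +190 mm, outfeed), to the robot's left (+-0.15 rad); x across, z up.
- housing: The part: cast aluminium housing half, a rectangular tray 60 x 110 x 28 mm, 0.2 kg, long side along the lane, lying on the lane floor (13 mm above the table) between the pusher's ram and the flap. Origin at the centre of its underside, y its long axis. Starts with its centre 64 to 86 mm before the flap.
- flap (a joint): Steel flap, 60 mm wide, 44 mm long, hung from a hinge rod across the lane 67 mm above the table. 0 = hanging shut; grows as it swings up towards the outfeed (to 1.45 rad); it cannot swing the other way. Falls shut by its own weight once housing and ram are clear of it (nothing within about 40 mm past the gate).
- pusher (a joint): Travel of the pusher in m: 0 = fully back (start; 4 mm of slack behind), 0.2 = at its stop. An aluminium carriage block with a flat steel ram before it (40 mm wide, top 39 mm above the table, passes under the flap); the ram's front is 148 mm before the flap when back, 52 mm past it at the stop. Slides with about 2 N, stays where it is left; blocked until the clamp is loosened.
- pusher_handle (a point): Grip point on the axis of the pusher's upright round black handle (22 mm diameter, 45 to 107 mm above the table, straight from 61 to 101), 81 mm above the table. Moves with the pusher: on the lane's middle line, 265 mm before the flap when back, 65 mm before it at the stop. Nothing higher than 47 mm stands within 40 mm of it.
- clamp_knob (a joint): Angle of the clamp knob in rad: 0 = tight, 1.5 = end of travel. It grows when turned counter-clockwise seen from above. It starts at 0 to 0.25; from about 1.0 on the pusher is free. The knob stays where it is left.
- knob_grip (a point): Centre of the clamp knob's black bar grip, on its upright axis, 94 mm above the table, 50 mm to the -x side of the lane's middle and 209 mm before the flap. Bar 12 mm thick, 44 mm long, 82 to 106 mm above the table, over a round skirt 30 mm wide and a grey bracket (top 67 mm). The point's y axis lies along the bar and turns with it; at knob angle 0 it is along the lane.
- block_a: Bystander: dark clamp block 24 x 60 x 29 mm, on the table behind the infeed half. Leave alone.
- block_b: Bystander: dark clamp block 26 x 64 x 29 mm, on the cardboard behind the gate. Leave alone.
- block_c: Bystander: dark clamp block 24 x 59 x 27 mm, beside the outfeed half, on the robot's side. Leave alone.
- cap: Bystander: red round plastic cap 33 mm wide, 14 mm high, behind the lane. Leave alone.

How it is judged:
By the outcome, as a careful person would: the job done as asked, in the order asked, and still so for the second after the job is handed in, with the robot touching nothing.
It also fails if it takes over 58 s, if anything falls off the work surface, if the arm or the gripper's body presses on something with over 40 N, if the wrist force passes 120 N, or if a joint passes its speed limit or range.

### The arm

A 6-joint arm with a two-finger parallel gripper is mounted at the origin on a cart in front of the work surface, level with it; the furniture and walls round the work are solid. World frame = base frame: x ahead of the robot, y to its left, z up, the work surface at z = 0. Lengths are in m, angles in rad, forces in N, time in s.
With the tool pointing down it reaches from about 0.325 to 0.75 m from the base axis. Payload 7.6 kg.
Tool frame: the origin (TCP) lies midway between the tips of the shut fingers; the grasp point (between the pads) lies grasp_offset behind it (grasp_offset is the distance from the TCP to the grasp point, in m); z points along the fingers, y is the direction in which the jaws open and shut (so a half turn about z gives the same grasp; the last joint's range is limited). The gripper opens to 85 mm and grips with 20 to 120 N. Pads are 22 mm wide; open, the fingers measure 114 mm over their backs; the gripper's body (76 mm by 85 mm) begins 54 mm behind the grasp point. The pads swing forward as they close: fully open they stand 13 mm farther back than shut.
Start: joints at [1.182, 0.052, 1.401, -0, 1.689, -0.07], TCP at [0.165, 0.499, 0.231] pointing down, gripper open.
Joint ranges: [-2.9, 2.9], [-0.91, 2.17], [0.12, 2.37], [-1.06, 4.2], [0.26, 2.73], [-2.93, 2.93]. Speed limits (rad/s): [2.57, 2.57, 3.01, 3.14, 3.14, 3.14].

### API

Orientations are given as a unit quaternion [x, y, z, w].
In Python, from workcell import observe, snapshot, hand_in, grasp_offset gives the robot as it stands.
- The arm moves only by the shell command python3 -m jog 'ROWS' [FORCE]. ROWS is text: rows parted by semicolons, each of 7 numbers parted by spaces: the shift along the tool's x, y, z each as a share of 3 cm, from -1 to 1, then the turn, a rotation vector about the tool's x, y, z each as a share of 0.08 rad, from -1 to 1, then the closure in counts, from 0 (fully open) to 255 (shut). A call has 1 to 8 rows; each row shifts and turns the commanded pose from where the row before left it, along the tool's axes as they then stand; what a row does not reach is not made up. A row lasts 1/10 s, in which the tool goes at most 50 mm and 8.59 degrees, less where a joint would pass 70% of its speed; a pose out of reach is approached as far as the arm can. A call with a number of a shift or a turn outside -1 to 1 is refused whole. A call with a gripper value outside its range is refused whole. The fingers move at their own pace and stop on an object; FORCE is the grip in N (left out, the last holds). Time passes only in rows, so rows that do not move let the fingers close. It gives the time, the measured TCP pose, the force and the opening at its end, in the units of the state.
- observe(): the state, without advancing time (a new reading comes with each control period).
- snapshot(name): name is "scene" or "side" or "wrist"; returns a dict with "frame" (384x512x3 uint8, blue, green, red), "camera_matrix" (3x3 intrinsics, pixels), "rvec" (rotation vector, rad) and "tvec" (3), from world to camera coordinates, as OpenCV has them. Camera axes: x right, y down, z forward; pixel columns grow to the right and rows downward; lengths in m; the calibration is good to about 2 mm. The wrist camera is an equidistant fisheye: a pixel r from the principal point sees the ray r / f radians off the axis. A picture is of the moment at which its call begins. There is no depth.
- hand_in(): hands the job in, once; it reports no verdict.
The state is a dict: "time_s": time; "q": joint angles; "qvel": joint speeds; "effort": joint torques, N m; "tcp_pos": TCP position; "ee_rot": TCP orientation; "contact_force": force on the tool from outside, world axes, zero at the start; "ft_torque": the same for the moment, N m; "gripper_width": opening from 0.0 (shut) to 1.0 (fully open).
Only numpy, scipy, OpenCV 4.12 (cv2) and the standard library are available. Lean on these libraries where they do the work, as an engineer would, in place of code of your own. Each camera call takes 0.05 s, during which the arm holds its last target. There are 200 camera calls.

## Working session

There is one attempt and no reset: what is moved stays moved. The work goes in short steps, Python scripts to look and compute and a shell command to move; the robot and the scene stay as the last step left them, time stands still between calls to the robot, and variables do not carry over. Pictures are saved under pics/ and viewed, about 8 in all and at most 12, crops included, and the job is handed in when it is done.

```bash
ls; mkdir -p pics; python3 - <<'E'
from workcell import observe, snapshot, grasp_offset
import cv2,numpy as np,pickle
o=observe();print({k:np.round(v,3).tolist() for k,v in o.items()},grasp_offset)
fr=[]
d={}
for n in ["scene","side"]:
    s=snapshot(n);d[n]=s;cv2.imwrite(f"pics/{n}0.png",s["frame"])
    print(n,np.round(s["camera_matrix"],1).tolist(),s["rvec"],s["tvec"])
pickle.dump(d,open("s0.pkl","wb"))
E
```

```text
pics
{'time_s': 0.0, 'q': [1.182, 0.053, 1.402, 0.0, 1.689, -0.07], 'qvel': [-0.002, -0.0, 0.0, -0.0, -0.002, 0.0], 'effort': [0.001, -38.167, -36.019, 0.0, 0.006, 0.0], 'tcp_pos': [0.164, 0.498, 0.23], 'ee_rot': [0.159, 0.987, -0.001, -0.0], 'contact_force': [0.291, -0.755, -0.369], 'ft_torque': [0.069, -0.02, 0.008], 'gripper_width': 1.004} 0.0187
scene [[442.9, 0.0, 257.4], [0.0, 442.9, 193.9], [0.0, 0.0, 1.0]] [ 2.12309372 -1.17592068  0.5027227 ] [-0.18672151  0.47273912  0.61025302]
side [[364.3, 0.0, 258.1], [0.0, 364.3, 199.2], [0.0, 0.0, 1.0]] [ 2.18463001 -0.2581818   0.13563694] [-0.5492356   0.24695363  0.64378309]
```

View pics/scene0.png

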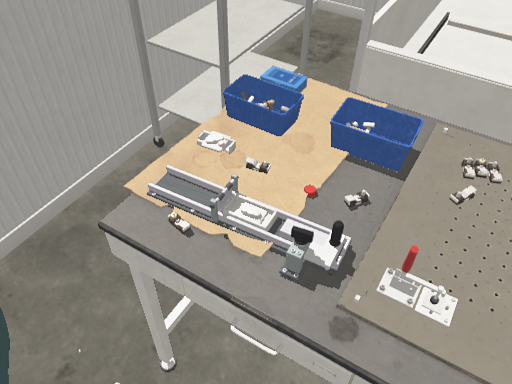

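View pics/side0.png

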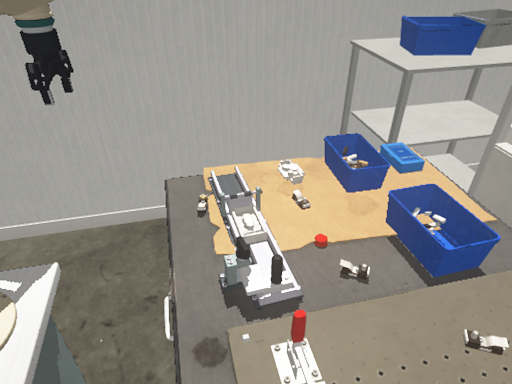

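The scene view shows the handle at about (338,233), the knob at (302,235) and the posts at (214,207) and (235,187). In the side view the handle is at (277,268) and the knob at (243,248). I'll segment the black parts next.

```bash
cat > h.py <<'E'
import cv2,numpy as np
def ray(s,uv):
    R=cv2.Rodrigues(s["rvec"])[0];t=np.ravel(s["tvec"]);K=s["camera_matrix"]
    d=R.T@np.linalg.solve(K,[uv[0],uv[1],1]);return -R.T@t,d
def onz(s,uv,z):
    c,d=ray(s,uv);return c+d*(z-c[2])/d[2]
def proj(s,P):
    return cv2.projectPoints(np.float64(P).reshape(-1,3),s["rvec"],s["tvec"],s["camera_matrix"],None)[0].reshape(-1,2)
def tri(s1,u1,s2,u2):
    A=np.zeros((3,3));b=np.zeros(3);rs=[ray(s1,u1),ray(s2,u2)]
    for c,d in rs:
        d=d/np.linalg.norm(d);M=np.eye(3)-np.outer(d,d);A+=M;b+=M@c
    X=np.linalg.solve(A,b)
    return X,[np.linalg.norm(np.cross(X-c,d/np.linalg.norm(d))) for c,d in rs]
E
python3 - <<'E'
import pickle,cv2,numpy as np
from h import *
d=pickle.load(open("s0.pkl","rb"))
box={"scene":(270,205,360,280),"side":(215,230,300,300)}
out=[]
for n,(x0,y0,x1,y1) in box.items():
    f=d[n]["frame"];g=f.max(2);m=np.zeros_like(g);m[y0:y1,x0:x1]=(g[y0:y1,x0:x1]<40)*255
    c,_l,st,ce=cv2.connectedComponentsWithStats(m)
    for i in range(1,c):
        if st[i,4]>30: print(n,st[i],ce[i].round(1))
    def crop(im,b): 
        return cv2.resize(im[b[1]:b[3],b[0]:b[2]],(400,300),interpolation=cv2.INTER_CUBIC)
    out.append(np.hstack([crop(f,(x0,y0,x0+100,y0+75)),cv2.cvtColor(crop(m,(x0,y0,x0+100,y0+75)),cv2.COLOR_GRAY2BGR)]))
cv2.imwrite("pics/crop0.png",np.vstack(out))
E
```

```text
scene [331 226  12  20 146] [336.  235.3]
scene [291 229  21  16 166] [301.  237.1]
```

View pics/crop0.png

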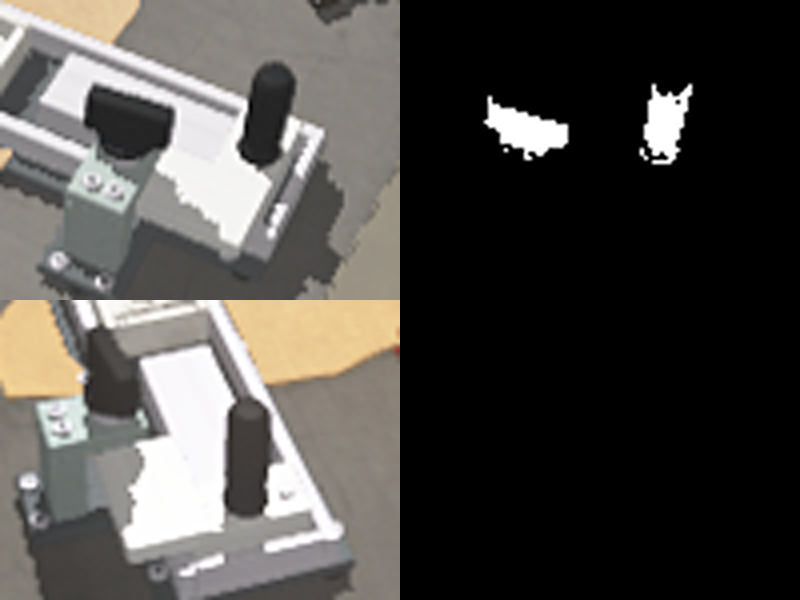

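The enlarged crop gives these centres: handle at scene (336.4,233) and side (276.8,269), knob bar top at scene (302.7,230) and side (243.7,242). Next I'll triangulate these and crop the gate.

```bash
python3 - <<'E'
import pickle,cv2,numpy as np
from h import *
d=pickle.load(open("s0.pkl","rb"));S,D=d["scene"],d["side"]
print("handle top",tri(S,(338,220.5),D,(277,254.5)))
print("handle mid",tri(S,(336.4,233),D,(276.8,269)))
print("handle top onz",onz(S,(338,221.5),.105),onz(D,(277,255.5),.105))
print("knob",tri(S,(302.7,230),D,(243.7,242)))
def crop(im,x,y,w,h): return cv2.resize(im[y:y+h,x:x+w],(400,300),interpolation=cv2.INTER_CUBIC)
cv2.imwrite("pics/crop1.png",np.vstack([np.hstack([crop(S["frame"],140,160,100,75),crop(S["frame"],190,170,100,75)]),np.hstack([crop(D["frame"],190,160,100,75),crop(D["frame"],200,180,100,75)])]))
E
```

```text
handle top (array([ 0.59109474, -0.03978122,  0.11204103]), [np.float64(0.001510905862997899), np.float64(0.0015109058629979141)])
handle mid (array([ 0.59095515, -0.04211299,  0.07604113]), [np.float64(0.000858561618320936), np.float64(0.0008585616183208998)])
handle top onz [ 0.59663362 -0.03828785  0.105     ] [ 0.59136367 -0.03706968  0.105     ]
knob (array([0.53896208, 0.01093223, 0.10603991]), [np.float64(0.00043785480461303906), np.float64(0.0004378548046130409)])
```

View pics/crop1.png

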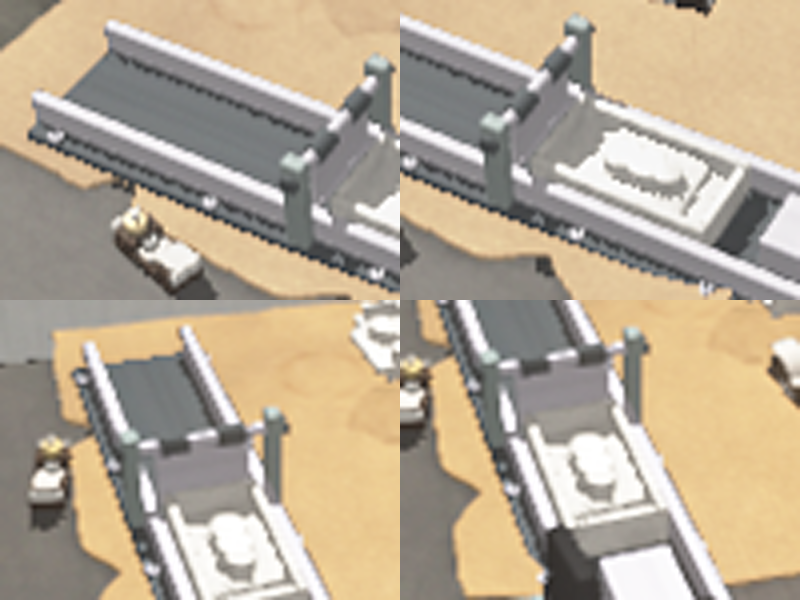

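The crop puts the post tops at scene (213.5,200.5) and (234.3,175.5), and side (222.5,194.5) and (258.2,187.5). The housing lies flat before the flap.

```bash
python3 - <<'E'
import pickle,cv2,numpy as np
from h import *
d=pickle.load(open("s0.pkl","rb"));S,D=d["scene"],d["side"]
a=tri(S,(213.5,200.5),D,(222.5,194.5));b=tri(S,(234.3,175.5),D,(258.2,187.5))
print(a,b)
a,b=a[0][:2],b[0][:2]
P=(a+b)/2; print("postmid",P,np.linalg.norm(a-b))
H=np.array([.591,-.041]); v=P-H; L=np.linalg.norm(v); print("len",L)
y=v/L; x=np.array([y[1],-y[0]]); print("yaw off +y (rad)",np.arctan2(-y[0],y[1]), "x",x)
w=b-a; print("yaw from posts",np.arctan2(w[1],w[0]))
print("pred knob",H+56*.001*y-.05*x)
# origin fit with 265
# rails at outfeed ends: near rail top at scene
for u in [(149,184.5),(168.2,167)]: print("S railend",onz(S,u,.033))
for u in [(213,247-160+0),(236.5,0)]: pass
E
```

```text
(array([0.53046737, 0.21960657, 0.07661326]), [np.float64(0.0009312988775866318), np.float64(0.0009312988775866924)]) (array([0.61940505, 0.22514751, 0.07843497]), [np.float64(4.67655077182293e-05), np.float64(4.676550771807681e-05)])
postmid [0.57493621 0.22237704] 0.08911011880650034
len 0.2638664655972814
yaw off +y (rad) 0.06091613434496747 x [0.99814519 0.06087847]
yaw from posts 0.062220973037598486
pred knob [0.53768355 0.01185221]
S railend [0.52450226 0.40484771 0.033     ]
S railend [0.59666511 0.40638052 0.033     ]
```

The measurements agree: the posts are 89 mm apart (90 given), handle to gate is 264 mm (265 given), and the lane yaw is 0.061 rad by two routes. The knob is at about (0.538, 0.0115). I'll move above it now.

```bash
python3 -m jog '-1 -.68 .1 0 0 0 0;-1 -.68 .1 0 0 0 0;-1 -.68 .1 0 0 0 0;-1 -.68 .1 0 0 0 0;-1 -.68 .1 0 0 0 0;-1 -.68 .1 0 0 0 0;-1 -.68 .1 0 0 0 0;-1 -.68 .1 0 0 0 0' 40; python3 -m jog '-1 -.68 .1 0 0 0 0;-1 -.68 .1 0 0 0 0;-1 -.68 .1 0 0 0 0;-1 -.68 .1 0 0 0 0;-1 -.68 .1 0 0 0 0;-1 -.68 .1 0 0 0 0;-1 -.68 .1 0 0 0 0;-1 -.68 .1 0 0 0 0'; python3 -m jog '0 0 0 0 0 1 0;0 0 0 0 0 1 0;0 0 0 0 0 1 0;0 0 0 0 0 1 0;0 0 0 0 0 1 0;0 0 0 0 0 1 0;0 0 0 0 0 1 0';python3 -m jog '0 0 0 0 0 1 0;0 0 0 0 0 1 0;0 0 0 0 0 1 0;0 0 0 0 0 1 0;0 0 0 0 0 1 0;0 0 0 0 0 1 0;0 0 0 0 0 0 0'
cat >> h.py <<'E'
from scipy.spatial.transform import Rotation as Ro
def need(o,xy,z,jaw=None):
    """rows' units to bring the TCP to xy,z; jaw = wanted world angle of tool y"""
    R=Ro.from_quat(o["ee_rot"]).as_matrix()
    d=R.T@(np.array([xy[0],xy[1],z])-o["tcp_pos"])/.03
    a=np.arctan2(R[1,1],R[0,1]);print("t",round(o["time_s"],2),"tcp",np.round(o["tcp_pos"],4),"jaw",round(a,3),"tilt",R[:,2].round(3),"F",np.round(o["contact_force"],1),"w",round(float(o["gripper_width"]),3),"units",d.round(2))
    if jaw is not None:
        e=(jaw-a+np.pi/2)%np.pi-np.pi/2;print("turn units",round(-e/.08,2))
E
python3 - <<'E'
from workcell import *
from h import *
import pickle
need(observe(),(.538,.0115),.085,.061)
s=snapshot("wrist");pickle.dump(s,open("w0.pkl","wb"));cv2.imwrite("pics/w0.png",s["frame"]);print(s["camera_matrix"].round(1).tolist(),s.keys())
E
```

```text
time_s: 0.9
tcp_pos: [0.3418, 0.267, 0.2069]
ee_rot: [0.159, 0.987, -0.0, -0.0]
contact_force: [1.0, 0.5, 0.4]
gripper_width: 1.002
time_s: 1.7
tcp_pos: [0.5186, 0.0368, 0.1827]
ee_rot: [0.159, 0.987, 0.0, -0.0]
contact_force: [0.1, 0.4, -0.1]
gripper_width: 0.997
time_s: 2.4
tcp_pos: [0.5178, 0.0382, 0.1828]
ee_rot: [0.427, 0.904, -0.0, -0.0]
contact_force: [0.4, -0.2, 0.1]
gripper_width: 1.0
time_s: 3.1
tcp_pos: [0.5178, 0.0382, 0.1828]
ee_rot: [0.629, 0.778, -0.0, -0.0]
contact_force: [-0.1, 0.2, -0.3]
gripper_width: 0.996
t 3.1 tcp [0.5178 0.0382 0.1828] jaw 0.211 tilt [-0.001  0.    -1.   ] F [-0.1  0.2 -0.3] w 0.996 units [-1.01  0.47  3.26]
turn units 1.88
[[297.3, 0.0, 253.3], [0.0, 297.3, 189.3], [0.0, 0.0, 1.0]] dict_keys(['frame', 'camera_matrix', 'rvec', 'tvec'])
```

View pics/w0.png

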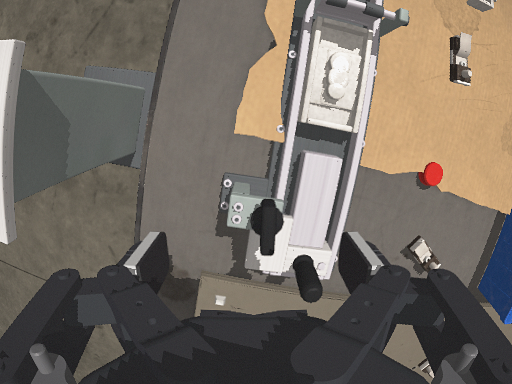

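In the wrist view the bar runs from about (266,203) to (268,253), with its axis near (267,228), and the handle top is at (314,293). I'll cast these with the fisheye model.

```bash
cat >> h.py <<'E'
def wonz(s,uv,z):
    K=s["camera_matrix"];p=np.array([(uv[0]-K[0,2])/K[0,0],(uv[1]-K[1,2])/K[1,1]]);th=np.hypot(*p)
    v=np.r_[p/th*np.sin(th),np.cos(th)]
    R=cv2.Rodrigues(s["rvec"])[0];c=-R.T@np.ravel(s["tvec"]);d=R.T@v
    return (c+d*(z-c[2])/d[2])
E
python3 - <<'E'
from h import *
import pickle
s=pickle.load(open("w0.pkl","rb"));f=s["frame"]
g=f.max(2);m=np.zeros_like(g);m[190:262,245:290]=(g[190:262,245:290]<38)*255
n,l,st,ce=cv2.connectedComponentsWithStats(m)
for i in range(1,n):
    if st[i,4]>50: 
        ys,xs=np.nonzero(l==i);vx,vy,x0,y0=cv2.fitLine(np.c_[xs,ys].astype(np.float32),2,0,.01,.01).ravel();print(st[i],ce[i],vx,vy)
a,b=wonz(s,(266.3,202),.106),wonz(s,(268,253),.106)
print(a,b,"len",np.linalg.norm(a-b),"mid",(a+b)/2,"bar ang-pi/2",np.arctan2(*(a-b)[[1,0]])-np.pi/2)
print("handle top",wonz(s,(314,293),.107))
cv2.imwrite("pics/w0c.png",np.hstack([cv2.resize(f[190:265,235:335],(600,450),interpolation=3)]))
E
```

```text
[252 199  22  37 250] [258.74  217.644] 0.24906068 -0.96848786
[0.52889042 0.03534352 0.106     ] [ 0.54019109 -0.00750134  0.106     ] len 0.044310123956391965 mid [0.53454076 0.01392109 0.106     ] bar ang-pi/2 0.25788487353413503
handle top [ 0.59005642 -0.0390079   0.107     ]
```

View pics/w0c.png

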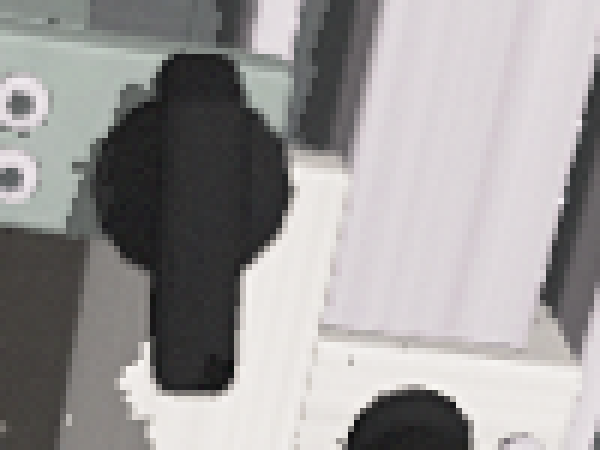

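The crop shows the bar top from about (268.3,200) to (267.5,254.5), and the round skirt centred at about (267,220.5).

```bash
python3 - <<'E'
from h import *
from workcell import observe
import pickle
s=pickle.load(open("w0.pkl","rb"))
for p,q in [((268.3,200),(267.5,254.5)),((268.3,203),(267.5,254.5))]:
    a,b=wonz(s,p,.106),wonz(s,q,.106)
    print("len",np.linalg.norm(a-b),"mid",(a+b)/2,"ang",np.arctan2(*(a-b)[[1,0]])-np.pi/2)
print("skirt",wonz(s,(267,220.5),.082),wonz(s,(267,220.5),.075))
need(observe(),(.5365,.0125),.14,.22)
E
```

```text
len 0.04728622078959126 mid [0.53507677 0.01414643 0.106     ] ang 0.21438701933548687
len 0.0448503449627336 mid [0.53534926 0.01295928 0.106     ] ang 0.21377695879711767
skirt [0.53593846 0.01176752 0.082     ] [0.53683847 0.00922325 0.075     ]
t 3.15 tcp [0.5179 0.0382 0.1829] jaw 0.214 tilt [-0.001  0.    -1.   ] F [-1.1  0.4 -0.6] w 0.995 units [-0.97  0.43  1.43]
turn units -0.08
```

```bash
python3 -m jog '-.97 .43 .4 0 0 0 0;0 0 1 0 0 0 0;0 0 1 0 0 0 0;0 0 .83 0 0 0 0;0 0 0 0 0 0 0' 30; python3 -m jog '0 0 0 0 0 0 150;0 0 0 0 0 0 200;0 0 0 0 0 0 255;0 0 0 0 0 0 255;0 0 0 0 0 0 255;0 0 0 0 0 0 255'
python3 - <<'E'
from workcell import *
from h import *
need(observe(),(.5365,.0122),.085,.214)
s=snapshot("wrist");cv2.imwrite("pics/w1.png",s["frame"][150:384,100:420])
E
```

```text
time_s: 3.65
tcp_pos: [0.5343, 0.0125, 0.0823]
ee_rot: [0.628, 0.778, -0.002, -0.003]
contact_force: [0.2, -0.2, -0.0]
gripper_width: 1.004
time_s: 4.25
tcp_pos: [0.5358, 0.012, 0.0873]
ee_rot: [0.628, 0.778, -0.001, -0.001]
contact_force: [-10.4, -1.3, 9.0]
gripper_width: 0.135
t 4.25 tcp [0.5358 0.012  0.0873] jaw 0.212 tilt [-0.003 -0.001 -1.   ] F [-10.4  -1.3   9. ] w 0.135 units [0.   0.03 0.08]
turn units -0.03
```

View pics/w1.png

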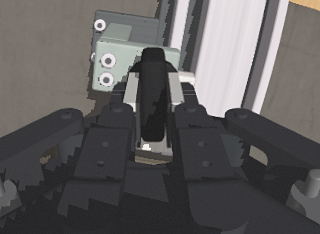

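The bar is gripped: the opening is 11.5 mm and the side force is small. I'll ease the offset a little and turn counter-clockwise.

```bash
python3 -m jog '0 -.03 -.06 0 0 -1 255;0 0 0 0 0 -1 255;0 0 0 0 0 -1 255;0 0 0 0 0 -1 255' 40; python3 -m jog '0 0 0 0 0 -1 255;0 0 0 0 0 -1 255;0 0 0 0 0 -1 255;0 0 0 0 0 -1 255;0 0 0 0 0 -1 255;0 0 0 0 0 -1 255'; python3 -m jog '0 0 0 0 0 -1 255;0 0 0 0 0 -1 255;0 0 0 0 0 -1 255;0 0 0 0 0 -1 255;0 0 0 0 0 -1 255;0 0 0 0 0 -.3 255;0 0 0 0 0 0 255'
python3 - <<'E'
from workcell import *
from h import *
o=observe();need(o,(.5365,.0122),.16,1.63);print(o["ft_torque"])
E
```

```text
time_s: 4.7
tcp_pos: [0.5355, 0.012, 0.0874]
ee_rot: [0.495, 0.869, -0.0, -0.0]
contact_force: [1.6, -1.2, -5.4]
gripper_width: 0.134
time_s: 5.3
tcp_pos: [0.5354, 0.012, 0.0874]
ee_rot: [0.274, 0.962, -0.0, -0.001]
contact_force: [0.1, -1.3, -4.2]
gripper_width: 0.13
time_s: 6.0
tcp_pos: [0.5354, 0.012, 0.0875]
ee_rot: [0.068, 0.998, -0.0, -0.001]
contact_force: [-1.2, -2.9, -6.2]
gripper_width: 0.127
t 6.0 tcp [0.5354 0.012  0.0875] jaw 1.435 tilt [-0.002 -0.    -1.   ] F [-1.2 -2.9 -6.2] w 0.127 units [-0.03  0.01 -2.42]
turn units -2.44
[-0.26751568 -0.04241913  0.09699987]
```

```bash
python3 -m jog '0 0 0 0 0 0 0;0 0 0 0 0 0 0;0 0 0 0 0 0 0;0 0 0 0 0 0 0;0 0 0 0 0 0 0'; python3 -m jog '0 0 -1 0 0 0 0;0 0 -1 0 0 0 0;0 0 -.4 0 0 0 0;0 0 0 0 0 -1 0;0 0 0 0 0 -1 0;0 0 0 0 0 -.44 0;0 0 0 0 0 0 0' 40
python3 - <<'E'
from workcell import *
from h import *
o=observe();need(o,(.590,-.0405),.0625,1.632)
s=snapshot("wrist");cv2.imwrite("pics/w2.png",s["frame"])
import pickle;pickle.dump(s,open("w2.pkl","wb"))
E
```

```text
time_s: 6.5
tcp_pos: [0.5361, 0.0123, 0.0885]
ee_rot: [0.067, 0.998, 0.0, 0.0]
contact_force: [-0.0, 0.2, -0.8]
gripper_width: 0.961
time_s: 7.2
tcp_pos: [0.5357, 0.0123, 0.1595]
ee_rot: [-0.03, 1.0, 0.0, -0.0]
contact_force: [-0.3, -1.0, -0.2]
gripper_width: 1.001
t 7.2 tcp [0.5357 0.0123 0.1595] jaw 1.631 tilt [-0.001  0.    -1.   ] F [-0.3 -1.  -0.2] w 1.001 units [-1.7  -1.87  3.23]
turn units -0.01
```

View pics/w2.png

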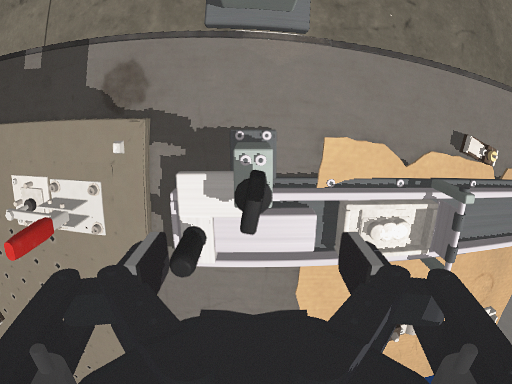

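The knob bar now lies across the lane at about (252,203) and stayed there. The handle is clear of the fingers, its top near (184,262). I'll move over it and down.

```bash
python3 -c "
from h import *;import pickle
print(wonz(pickle.load(open('w2.pkl','rb')),(183,263),.107))"
python3 -m jog '-.85 -.93 0 0 0 0 0;-.85 -.94 0 0 0 0 0;0 0 1 0 0 0 0;0 0 1 0 0 0 0;0 0 1 0 0 0 0;0 0 .23 0 0 0 0;0 0 0 0 0 0 0'; python3 -m jog '0 0 0 0 0 0 100;0 0 0 0 0 0 160;0 0 0 0 0 0 255;0 0 0 0 0 0 255;0 0 0 0 0 0 255;0 0 0 0 0 0 255'
python3 - <<'E'
from workcell import *
from h import *
o=observe();need(o,(.590-.0122,-.0405+.2),.0625,1.632)
s=snapshot("side");cv2.imwrite("pics/s1.png",s["frame"])
E
```

```text
[ 0.58438887 -0.03964667  0.107     ]
time_s: 7.95
tcp_pos: [0.5895, -0.0405, 0.0622]
ee_rot: [-0.03, 1.0, 0.0, -0.001]
contact_force: [-0.4, -0.2, -0.0]
gripper_width: 1.003
time_s: 8.55
tcp_pos: [0.5905, -0.0407, 0.0642]
ee_rot: [-0.03, 1.0, -0.0, 0.001]
contact_force: [-1.2, 0.6, 5.0]
gripper_width: 0.247
t 8.55 tcp [ 0.5905 -0.0407  0.0642] jaw 1.631 tilt [ 0.001 -0.    -1.   ] F [-1.2  0.6  5. ] w 0.247 units [0.02 6.69 0.05]
turn units -0.01
```

Gripped: the opening is 21 mm. I'll push along the lane (+tool y), gently at first.

```bash
python3 -m jog '0 .2 0 0 0 0 255;0 .4 0 0 0 0 255;0 .4 0 0 0 0 255;0 .4 0 0 0 0 255;0 .4 0 0 0 0 255' 60; python3 -m jog '0 .4 0 0 0 0 255;0 .4 0 0 0 0 255;0 .4 0 0 0 0 255;0 .4 0 0 0 0 255;0 .4 0 0 0 0 255;0 .4 0 0 0 0 255;0 .4 0 0 0 0 255'
python3 - <<'E'
from workcell import *
from h import *
o=observe();need(o,(.590-.0122,-.0405+.2),.0625,1.632)
E
```

```text
time_s: 9.1
tcp_pos: [0.5872, 0.0124, 0.0642]
ee_rot: [-0.03, 1.0, -0.001, 0.0]
contact_force: [-2.9, -5.5, 5.3]
gripper_width: 0.241
time_s: 9.8
tcp_pos: [0.5819, 0.0965, 0.0642]
ee_rot: [-0.03, 1.0, -0.001, -0.0]
contact_force: [-4.1, -4.4, 7.3]
gripper_width: 0.246
t 9.8 tcp [0.5819 0.0965 0.0642] jaw 1.631 tilt [-0.    -0.002 -1.   ] F [-4.1 -4.4  7.3] w 0.246 units [0.01 2.11 0.05]
turn units -0.02
```

```bash
python3 -m jog '0 .4 0 0 0 0 255;0 .4 0 0 0 0 255;0 .4 0 0 0 0 255;0 .4 0 0 0 0 255;0 .3 0 0 0 0 255;0 .15 0 0 0 0 255'; python3 -m jog '0 .1 0 0 0 0 255;0 .05 0 0 0 0 255;0 .05 0 0 0 0 255;0 0 0 0 0 0 255'
python3 - <<'E'
from workcell import *
from h import *
o=observe();need(o,(.590-.0122,-.0405+.2),.0625,1.632)
s=snapshot("side");cv2.imwrite("pics/s2.png",np.hstack([cv2.resize(s["frame"][150:310,180:330],(450,480))]))
E
```

```text
time_s: 10.4
tcp_pos: [0.578, 0.1585, 0.0642]
ee_rot: [-0.03, 1.0, -0.001, -0.0]
contact_force: [-5.2, -4.5, 8.4]
gripper_width: 0.243
time_s: 10.8
tcp_pos: [0.5779, 0.159, 0.0642]
ee_rot: [-0.029, 1.0, -0.005, -0.001]
contact_force: [-6.7, -22.6, 11.6]
gripper_width: 0.24
t 10.8 tcp [0.5779 0.159  0.0642] jaw 1.628 tilt [-0.001 -0.009 -1.   ] F [ -6.7 -22.6  11.6] w 0.24 units [0.   0.02 0.06]
turn units -0.05
```

The stop is reached: 22 N along the lane with no further motion at 0.200 m of travel. One look before drawing back.

View pics/s2.png

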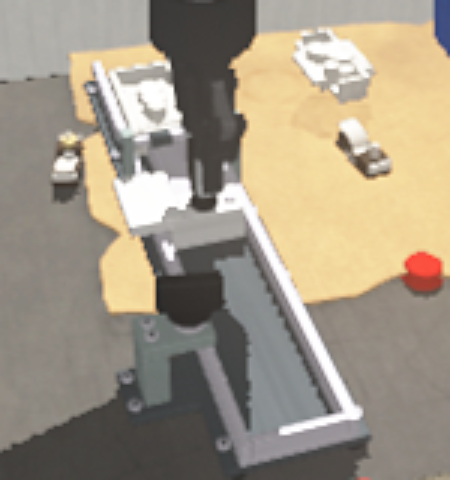

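The crop shows the pusher at its stop. The housing lies flat between the rails past the posts, at crop (150,95), and the bystanders are untouched. I'll draw back now.

```bash
python3 -m jog '0 -.35 0 0 0 0 255;0 -.4 0 0 0 0 255;0 -.4 0 0 0 0 255;0 -.4 0 0 0 0 255;0 -.4 0 0 0 0 255;0 -.4 0 0 0 0 255;0 -.4 0 0 0 0 255;0 -.4 0 0 0 0 255' 60; python3 -m jog '0 -.4 0 0 0 0 255;0 -.4 0 0 0 0 255;0 -.4 0 0 0 0 255;0 -.4 0 0 0 0 255;0 -.4 0 0 0 0 255;0 -.4 0 0 0 0 255;0 -.4 0 0 0 0 255;0 -.4 0 0 0 0 255'
python3 - <<'E'
from workcell import *
from h import *
o=observe();need(o,(.5905,-.0417),.0642,1.632)
E
```

```text
time_s: 11.65
tcp_pos: [0.5835, 0.0702, 0.0642]
ee_rot: [-0.03, 1.0, 0.0, 0.0]
contact_force: [-4.5, 1.6, 6.7]
gripper_width: 0.238
time_s: 12.45
tcp_pos: [0.5896, -0.0258, 0.0642]
ee_rot: [-0.03, 1.0, 0.0, 0.0]
contact_force: [-2.6, 1.4, 6.6]
gripper_width: 0.242
t 12.45 tcp [ 0.5896 -0.0258  0.0642] jaw 1.631 tilt [ 0.001  0.001 -1.   ] F [-2.6  1.4  6.6] w 0.242 units [ 0.   -0.53 -0.  ]
turn units -0.01
```

```bash
python3 -m jog '0 -.3 0 0 0 0 255;0 -.15 0 0 0 0 255;0 -.1 0 0 0 0 255;0 0 0 0 0 0 255;0 0 0 0 0 0 255'; python3 - <<'E'
from workcell import *
from h import *
need(observe(),(.5905,-.0417),.0642,1.632)
E
python3 -m jog '0 0 0 0 0 0 150;0 0 0 0 0 0 80;0 0 0 0 0 0 0;0 0 0 0 0 0 0;0 0 0 0 0 0 0;0 0 0 0 0 0 0'; python3 -m jog '0 0 -.5 0 0 0 0;0 0 -1 0 0 0 0;0 0 -1 0 0 0 0;0 0 -1 0 0 0 0;0 0 -1 0 0 0 0;0 0 -1 0 0 0 0;0 0 0 0 0 0 0;0 0 0 0 0 0 0'
python3 - <<'E'
from workcell import *
from h import *
need(observe(),(.5905,-.0417),.0642,1.632)
s=snapshot("scene");d=snapshot("side")
import pickle;pickle.dump({"scene":s,"side":d},open("s3.pkl","wb"))
c=lambda im,x,y:cv2.resize(im[y:y+150,x:x+100],(400,600),interpolation=3)
cv2.imwrite("pics/f0.png",np.hstack([cv2.resize(s["frame"][150:290,140:360],(440,280),interpolation=3),cv2.resize(d["frame"][150:318,180:348],(336,336),interpolation=3)[:280]]))
E
```

```text
time_s: 12.95
tcp_pos: [0.5907, -0.0427, 0.0642]
ee_rot: [-0.03, 1.0, -0.0, 0.001]
contact_force: [-2.5, -1.5, 6.0]
gripper_width: 0.238
t 12.95 tcp [ 0.5907 -0.0427  0.0642] jaw 1.631 tilt [ 0.001 -0.001 -1.   ] F [-2.5 -1.5  6. ] w 0.238 units [0.   0.03 0.  ]
turn units -0.01
time_s: 13.55
tcp_pos: [0.5903, -0.0421, 0.0632]
ee_rot: [-0.03, 1.0, 0.0, -0.0]
contact_force: [0.2, 1.5, 0.5]
gripper_width: 0.999
time_s: 14.35
tcp_pos: [0.5906, -0.0422, 0.23]
ee_rot: [-0.03, 1.0, -0.0, 0.001]
contact_force: [0.4, 0.4, -0.9]
gripper_width: 0.998
t 14.35 tcp [ 0.5906 -0.0422  0.23  ] jaw 1.631 tilt [ 0.003 -0.    -1.   ] F [ 0.4  0.4 -0.9] w 0.998 units [0.02 0.02 5.53]
turn units -0.01
```

View pics/f0.png

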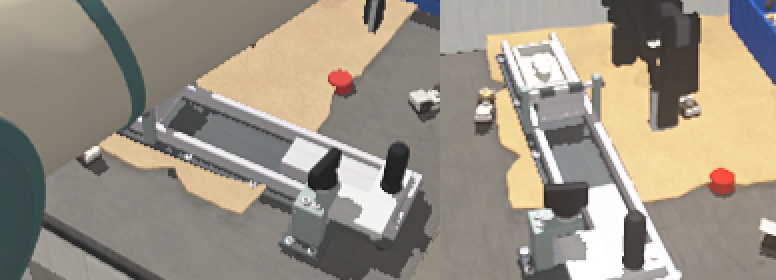

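Released and raised. The side view shows the housing past the gate and the flap hanging. I'll enlarge to confirm the flap, comparing before and after.

```bash
python3 - <<'E'
from h import *
import pickle
a=pickle.load(open("s0.pkl","rb"))["side"];b=pickle.load(open("s3.pkl","rb"))["side"]
c=lambda s:cv2.resize(s["frame"][160:220,195:275],(400,300),interpolation=3)
h=lambda s:cv2.resize(s["frame"][230:305,215:315],(400,300),interpolation=3)
cv2.imwrite("pics/cmp.png",np.vstack([np.hstack([c(a),c(b)]),np.hstack([h(a),h(b)])]))
# predicted pixels in crop: flap bottom corners if shut, housing top rear edge at y=+52 and front at +162
y=np.array([-.061,.998]);x=np.array([.998,.061]);O=np.array([.5749,.2224])
for n,lx,ly,z in [("flap bot L",-.03,0,.023),("flap bot R",.03,0,.023),("hous rear L",-.03,.052,.041),("hous rear R",.03,.052,.041),("hous front L",-.03,.162,.041),("hous front R",.03,.162,.041)]:
    p=O+lx*x+ly*y;print(n,((proj(b,[*p,z])[0]-[195,160])*5).round(0))
E
```

```text
flap bot L [173. 254.]
flap bot R [288. 233.]
hous rear L [148. 167.]
hous rear R [260. 148.]
hous front L [104.  60.]
hous front R [208.  44.]
```

View pics/cmp.png

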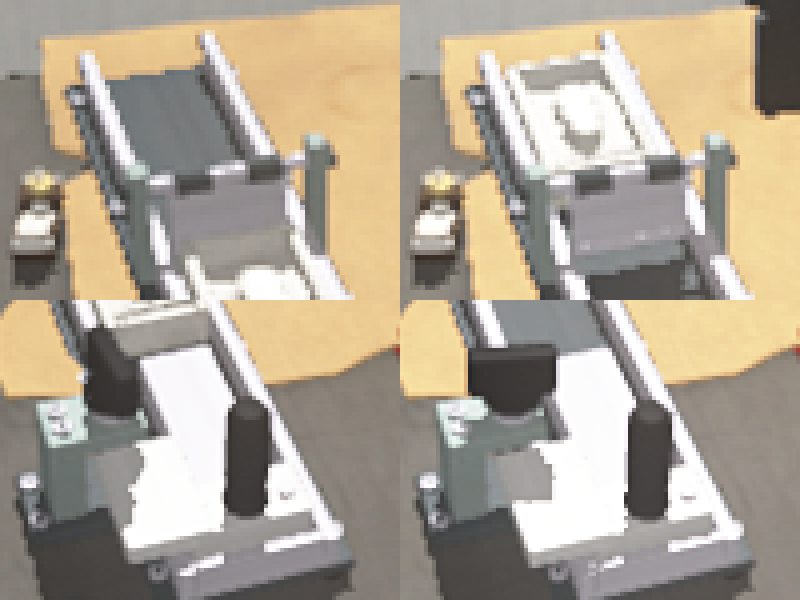

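The comparison shows the flap's lower edge at about (575,255) to (690,235), where a shut flap should appear. The housing's front corners are at about (508,62) and (605,50), as predicted for 162 mm past the gate. The handle is where it started, with the knob turned.

```bash
python3 -c "
from workcell import *
print(hand_in())"
```

```text
the job is handed in; nothing more can be done
None
```

The job is done and handed in at about 14.5 s of the 58 s allowed; no verdict was reported.

- **Knob:** I turned it counter-clockwise from about 0.15 to 1.37 rad, which freed the pusher. It was still turned in the last picture.
- **Push:** I gripped the handle and pushed to the stop: travel was 0.200 m, where the force rose to 22 N with no further motion.
- **Return:** I drew the pusher back to its starting place, within about 2 mm and on the slack side. Then I let go and raised the gripper to a tip height of 0.23 m.

**Last checks:**
- **Housing:** it lies flat between the rails, about 52 to 162 mm past the flap, with its corners where predicted in the side view.
- **Flap:** it hangs shut; its lower edge matches the shut position.
- **Bystanders:** those I could see had not moved in the side view. I judged this by eye and did not measure each one. In the last scene view the arm hid the outfeed.
- **Contact:** the readings at the end of each move stayed under 30 N, and the gripper was touching nothing at the end.

No check failed. One cast of the handle's top from the wrist picture was about 6 mm off the other estimates. I didn't use it, and the grasp confirmed the others.

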